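Tighten the gauge's retaining ring with the pin spanner

ROBOT

A 6-joint arm with a two-finger parallel gripper is mounted at the origin on the work surface. World frame = base frame: x ahead of the robot, y to its left, z up, the work surface at z = 0. Lengths are in mm, angles in rad, forces in N, time in s.
With the tool pointing down it reaches from about 350 to 775 mm from the base axis. Payload 7.3 kg.
Tool frame: the origin (TCP) lies at the very end of the fingers, on their centre line; the grasp point (between the pads) lies 19 mm behind it; z points along the fingers, y is the line along which they close (so a half turn about z gives the same grasp; the last joint's range is limited). The gripper opens to 92 mm and grips with 3 to 60 N. Pads are 19 mm wide; open, the fingers measure 130 mm over their backs; the gripper's body (75 mm by 190 mm) begins 47 mm behind the grasp point.
Start: joints at [-1.379, 0.342, 1.524, -0, 1.275, -0.146], TCP at [174.014, -495.342, 226.741] pointing down, gripper open.
Joint ranges: [-2.53, 2.53], [-0.77, 2.02], [0.04, 2.7], [-1, 4.14], [0.28, 2.66], [-3.11, 3.11]. Speed limits (rad/s): [2.57, 2.57, 3.14, 3.14, 3.14, 3.14].

INTERFACE

Orientations are given as a unit quaternion [x, y, z, w].
In Python, from plant import bot gives the robot as it stands.
- The arm moves only by the tool servo_tool, never from a script. Its arguments are lists of equal length, an entry for each row: "fingers": the closure, from 0 (fully open) to 1 (shut); "slide": the shift along the world's x, y, z each as a share of 0.15 m, from -1 to 1, a list of three; "angular": the turn, a rotation vector about the world's x, y, z each as a share of 360 degrees, from -1 to 1, a list of three. In form: {"fingers": [fingers, ...], "slide": [[tx, ty, tz], ...], "angular": [[wx, wy, wz], ...]}. A call has 1 to 10 rows; each row is the pose to reach, as a shift and turn from the pose commanded when the call began, turning the shorter way round; what a row does not reach only later rows make up. A row lasts 1/8 s, in which the tool goes at most 62.5 mm and 10.7 degrees, less where a joint would pass 70% of its speed; a pose out of reach is approached as far as the arm can. A call with a number of a shift or a turn outside -1 to 1 is refused whole. A call with a gripper value outside its range is refused whole. The fingers move at their own pace and stop on an object; the grip force is fixed at half the most. Time passes only in rows, so rows that repeat a pose let the fingers close. It gives the time, the measured TCP pose, the force, the opening and the grip force at its end, in the units of the state.
- bot.state(): the state, without advancing time (a new reading comes with each control period).
- bot.get_image(name): name is "scene" or "top"; returns the picture (384x512x3 uint8, red, green, blue); there is no depth.
- bot.calibration(name): a dict with "fovy" (degrees; the focal length in pixels is half the picture's height over the tangent of half this angle, whatever the lens; pixels are square), "cx", "cy" (the principal point, pixels), "k1" (the pictures are not rectified: a ray, as slopes to the right and down, at radius r is drawn at 1 + k1 r^2 times it, then the intrinsics apply), "R" (3x3) and "t" (3): a world point X has camera coordinates R X + t. Camera axes: x right, y down, z forward; pixel columns grow to the right and rows downward; lengths in mm; the calibration is good to about 2 mm. A picture is of the moment at which its call begins. calibration takes no time and is no camera call.
- bot.finish_job(): hands the job in; it is judged then, once.
The state is a dict: "time_s": time; "qpos": joint angles; "joint_vel": joint speeds; "joint_torque": joint torques, N m; "position": TCP position; "orientation": TCP orientation; "ft_force": force on the tool from outside, world axes, zero at the start; "wrist_torque": the same for the moment, N m; "gripper_width": finger opening in mm; "grasp_force": force on a finger pad.
Only numpy, scipy, OpenCV 4.12 (cv2) and the standard library are available. Lean on these libraries where they do the work, as an engineer would, in place of code of your own. Each camera call takes 0.05 s, during which the arm holds its last target. There are 200 camera calls.

TASK

Take the two-pin spanner out of its wooden stand, feel its pins into the two holes of the gauge's recessed retaining ring, and turn the ring clockwise with it until it stops, fully home. Press and twist gently, with no more than one or two kilograms of force, because the instrument is delicate. Then lift the spanner out, put it back upright in the slot of its stand and let go; touch the gauge only with the spanner and leave everything else on the bench where it is.

Things in the scene. Friction and masses are not known exactly. Their poses are not given: they have to be found in the camera images.
- gauge: round dark instrument, face up, in a 90 mm square wooden cradle 30 mm high, all fixed to the bench. Case 83 mm across; its rim, 76 mm above the bench, has a 73 mm opening. Origin: centre of the cradle's underside, z up. Either the gauge or the stand is on the left
- ring_face (a point): centre of the top face of the aluminium retaining ring, 72 mm above the bench, 4 mm below the case's rim; axes as the gauge's. Ring 44 mm inside, 71 mm outside; two round pin holes 8 mm across and 8 mm deep, facing each other across the centre, 28.5 mm from the centre. The dial inside the ring lies 6 mm below its face
- ring (a joint): turn of the ring: 0 to 1.2 rad, growing clockwise from above; 1.2 = hard stop, fully home; starts at 0.15 to 0.55; steady drag 0.12 N m, stays where left. At value q the line through the holes is at (a - q) anticlockwise from the gauge's x axis; a, the thread's start, is not measured and lies anywhere within 0.3 rad either way of 0: find the holes by looking or feel (pins drop in when over them)
- spanner: two-pin spanner 90 mm tall, about 0.25 kg. Origin: midway between the pin tips; z up the tool, x from pin to pin. Pins 5 mm thick, round ends, 15 mm long, at x = +/-28.5 mm; bar 70 (x) x 18 x 12 mm at z 15-27; stem; wooden grip 26 (x) x 16 (y) mm at z 45-90, pinched across y. A half turn makes no difference. Starts upright, pins in the slot, bar on the stand, origin 15 mm above the bench
- stand: wooden block 100 (x) x 50 (y) x 30 mm high, fixed to the bench, with a slot in its top 76 mm long (x), 10 mm wide (y), 20 mm deep. Origin: centre of its underside, z up
- slot (a point): centre of the slot's mouth, on the stand's top face, 30 mm above the bench; axes as the stand's
- collar: loose plain brass collar, 36 mm across, 20 mm high, lying between gauge and stand; leave alone
- screwdriver: loose screwdriver lying on the bench; leave alone
- wrench: loose wrench lying on the bench; leave alone
- paint_tin: loose tin, 70 mm across, 70 mm high; leave alone
- parts_tray: loose blue open tray 140 x 200 x 45 mm; leave alone
- jar: loose jar, 54 mm across, 60 mm high; leave alone

How it is judged (in metres and radians):
On the way, in this order (a step that is already met when the one before it is completed fails the run):
1. both pins of the spanner are in the ring's holes, at least 4 mm deep (horizontal distance between spanner and ring_face below 0.006 m and z of spanner in the frame of ring_face below -0.004 m), for 0.1 s.
2. the ring is turned home to within 0.04 rad of its stop, with the spanner in its holes (all of step 1 and value of joint ring above 1.16 rad), for 0.1 s.
At the end, for the whole second after the job is handed in: the ring is home (within 0.04 rad of its stop at 1.2) and the spanner stands upright (within 0.12 rad), at rest, in the slot of its stand: centred within 10 mm, its pin tips at least 12 mm below the stand's top (value of joint ring above 1.16 rad and horizontal distance between spanner and slot below 0.01 m and z of spanner in the frame of slot below -0.012 m and angle between spanner's own z axis and vertical below 0.12 rad and linear speed of spanner below 0.02 m/s); the robot touches nothing.
It fails at once if the spanner bears on the gauge (case, ring or dial) with more than 35 N, all contacts added (contact force between spanner and gauge above 35 N).
It fails at once if the fingers or the arm touch the gauge (contact force between any of the fingers, the arm and gauge above 1 N).
It fails at once if another thing on the bench is shifted by more than 20 mm (distance of any of collar, screwdriver, wrench, paint_tin, parts_tray, jar from where it was at the start of the episode above 0.02 m).
It also fails if it takes over 72 s, if anything falls off the work surface, if the arm or the gripper's body presses on something with over 40 N, if the wrist force passes 120 N, or if a joint passes its speed limit or range.

## Working session

There is one attempt and no reset: what is moved stays moved. The work goes in short steps, Python scripts to look and compute and a tool call to move; the robot and the scene stay as the last step left them, time stands still between calls to the robot, and variables do not carry over. Pictures are saved under pics/ and viewed, at most 10 in all, crops included, and the job is handed in when it is done.

Besides the shell and the picture viewer there is one more tool, called after "Call:" by a JSON object that holds its "fn" and its "kwargs". servo_tool: Moves the arm, as the interface text tells. Shift numbers are shares of 0.15 m and turn numbers shares of 360 degrees, none past 1 either way. Its arguments: {"type":"object","properties":{"fingers":{"type":"array"},"slide":{"type":"array"},"angular":{"type":"array"}},"required":["fingers","slide","angular"]}

```bash
mkdir -p pics; ls; cat > h.py <<'E'
import numpy as np, cv2, json
from plant import bot
def cal(n):
    c=bot.calibration(n); f=192/np.tan(np.radians(c["fovy"])/2)
    return f,c["cx"],c["cy"],c["k1"],np.array(c["R"]),np.array(c["t"])
def ray(n,u,v):
    f,cx,cy,k,R,t=cal(n); d=np.array([(u-cx)/f,(v-cy)/f]); s=d.copy()
    for _ in range(30): s=d/(1+k*(s@s))
    return -R.T@t, R.T@np.array([s[0],s[1],1])
def onz(n,u,v,z):
    o,d=ray(n,u,v); return o+d*(z-o[2])/d[2]
def proj(n,X):
    f,cx,cy,k,R,t=cal(n); p=R@np.array(X,float)+t; s=p[:2]/p[2]; s=s*(1+k*(s@s)); return np.array([cx,cy])+f*s
def tri(n1,p1,n2,p2):
    o1,d1=ray(n1,*p1);o2,d2=ray(n2,*p2)
    A=np.array([d1,-d2]).T; s=np.linalg.lstsq(A,o2-o1,rcond=None)[0]
    a=o1+s[0]*d1;b=o2+s[1]*d2; return (a+b)/2,np.linalg.norm(a-b)
def snap(n,f):
    im=bot.get_image(n)[:,:,::-1].copy(); cv2.imwrite(f"pics/{f}.png",im); return im
E
python3 - <<'E'
from h import *
a=snap("top","top0");b=snap("scene","sc0")
for n in("top","scene"):
    c=cal(n); print(n,c[:4],(-c[4].T@c[5]).round(),c[4].round(2).tolist())
print(bot.state())
E
```

```text
pics
top (np.float64(461.44513039815746), 264.9060551848159, 195.1690082730585, -0.1759068122859299) [ 455.  -10. 1375.] [[-0.01, -1.0, 0.01], [-0.99, 0.01, -0.11], [0.11, -0.01, -0.99]]
scene (np.float64(473.72348904524426), 246.14345679275442, 194.9594923494782, -0.07118977279473632) [1231. -270. 1155.] [[0.38, 0.93, -0.01], [0.77, -0.32, -0.55], [-0.51, 0.2, -0.83]]
{'time_s': 0.1, 'qpos': array([-1.37898495e+00,  3.42638205e-01,  1.52490785e+00, -4.26314493e-05,
        1.27539450e+00, -1.46015535e-01]), 'joint_vel': array([ 0.00245687,  0.00011635, -0.00161744,  0.00067475,  0.00104325,
       -0.00198137]), 'joint_torque': array([ 1.17276752e-03, -4.32005560e+01, -2.44693726e+01,  7.18858279e-02,
        5.26564009e-02, -5.08525966e-05]), 'position': array([ 173.93684224, -494.97068703,  226.12692465]), 'orientation': array([ 9.85766740e-01,  1.68117459e-01, -3.58135438e-05, -6.73303538e-04]), 'ft_force': array([ 0.44102682, -0.08788188, -0.39811371]), 'wrist_torque': array([0.01666052, 0.05308104, 0.0020557 ]), 'grasp_force': 0.0, 'gripper_width': 92.04331437291111}
```

View pics/top0.png

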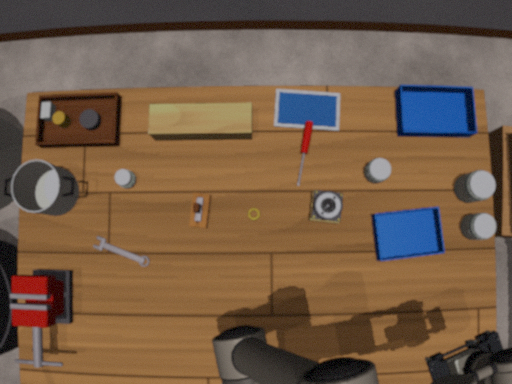

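View pics/sc0.png

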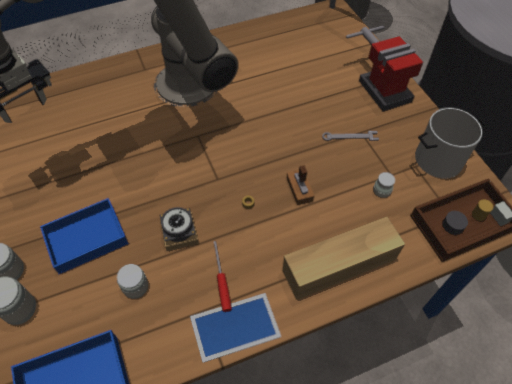

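The top view shows the stand with the spanner at about (200,210), the collar at (254,213) and the gauge at (326,206). In the scene view they are at (301,185), (248,202) and (178,225). I'll zoom in on both.

```bash
python3 - <<'E'
import cv2,numpy as np
a=cv2.imread("pics/top0.png");b=cv2.imread("pics/sc0.png")
def c(im,x,y,w=50,h=37): return cv2.resize(im[y-h//2:y-h//2+h,x-w//2:x-w//2+w],(400,296),interpolation=cv2.INTER_CUBIC)
print([(x-25,y-18) for x,y in((200,210),(326,206),(301,185),(178,227))])
o=np.vstack([np.hstack([c(a,200,210),c(a,326,206)]),np.hstack([c(b,301,185),c(b,178,227)])])
cv2.imwrite("pics/z0.png",o)
E
```

```text
[(175, 192), (301, 188), (276, 167), (153, 209)]
```

View pics/z0.png

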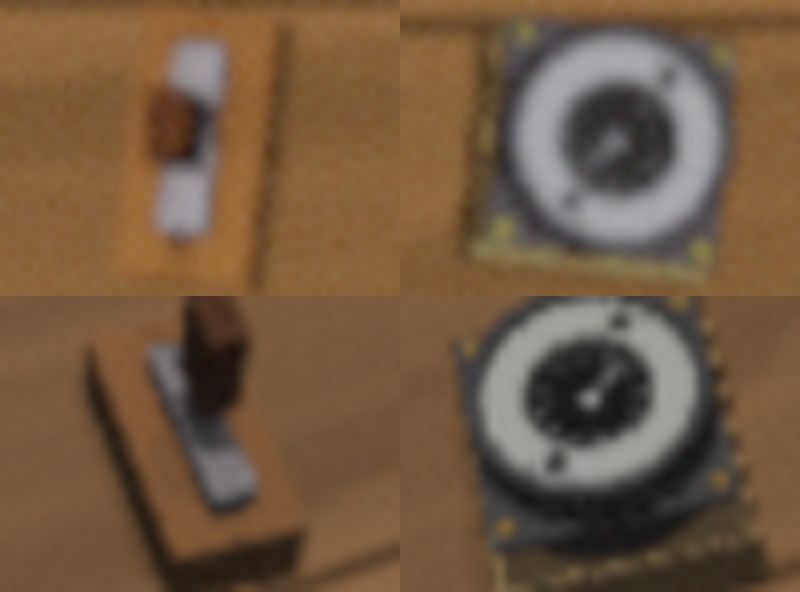

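```bash
python3 - <<'E'
from h import *
im={"top":cv2.imread("pics/top0.png"),"scene":cv2.imread("pics/sc0.png")}
off={"st":{"top":(175,192),"scene":(276,167)},"ga":{"top":(301,188),"scene":(153,209)}}
def P(o,x,y): return ((x+.5)/8-.5+o[0],(y+.5)/8-.5+o[1])
def dark(n,p):
    g=cv2.cvtColor(im[n],6).astype(float); u,v=int(round(p[0])),int(round(p[1])); 
    Y,X=np.mgrid[v-2:v+3,u-2:u+3]; w=g[v-2:v+3,u-2:u+3]; w=np.clip(np.percentile(w,60)-w,0,None)
    return (w*X).sum()/w.sum(),(w*Y).sum()/w.sum()
H={"top":[P(off["ga"]["top"],268,77),P(off["ga"]["top"],172,202)],"scene":[P(off["ga"]["scene"],222,24),P(off["ga"]["scene"],156,167)]}
for k in range(2):
    a,b=H["top"][k],H["scene"][k]; print("hole eye",tri("top",a,"scene",b), onz("top",*a,72).round(1),onz("scene",*b,72).round(1))
    a,b=dark("top",a),dark("scene",b); print("  dark",tri("top",a,"scene",b), onz("top",*a,72).round(1),onz("scene",*b,72).round(1))
C={}
for n in im:
    o=off["ga"][n]; g=cv2.cvtColor(im[n],6)[o[1]:o[1]+37,o[0]:o[0]+50]; G=cv2.resize(g,None,fx=8,fy=8,interpolation=cv2.INTER_CUBIC)
    hs=cv2.cvtColor(cv2.resize(im[n][o[1]:o[1]+37,o[0]:o[0]+50],None,fx=8,fy=8,interpolation=cv2.INTER_CUBIC),cv2.COLOR_BGR2HSV)
    m=((G>115)&(hs[...,1]<60)).astype(np.uint8)
    cs,_=cv2.findContours(m,0,1); c=max(cs,key=cv2.contourArea); e=cv2.fitEllipse(cv2.convexHull(c)); C[n]=P(o,*e[0]); print(n,e,onz(n,*C[n],72).round(1))
print("ring centre",tri("top",C["top"],"scene",C["scene"]))
B={}
for n in im:
    o=off["st"][n]; hs=cv2.cvtColor(cv2.resize(im[n][o[1]:o[1]+37,o[0]:o[0]+50],None,fx=8,fy=8,interpolation=cv2.INTER_CUBIC),cv2.COLOR_BGR2HSV)
    m=((hs[...,1]<75)&(hs[...,2]>95)).astype(np.uint8)
    if n=="scene": m[:, :140]=0
    ps=cv2.findNonZero(m); r=cv2.minAreaRect(ps); B[n]=r; bx=cv2.boxPoints(r); w=[onz(n,*P(o,*q),42) for q in bx]; c=np.mean(w,0)
    print(n,r,np.round(w,1)[:,:2].tolist(),c.round(1))
for nm,t,s in (("bar+ end",(201,41),(163,52)),("bar- end",(181,235),(235,206))):
    a=P(off["st"]["top"],*t);b=P(off["st"]["scene"],*s); print(nm,tri("top",a,"scene",b),onz("top",*a,42).round(1),onz("scene",*b,42).round(1))
E
```

```text
hole eye (array([ 584.73293517, -203.15662876,  142.24590216]), np.float64(19.463319084123793)) [ 589.1 -224.1   72. ] [ 543.9 -188.8   72. ]
  dark (array([ 584.82892118, -204.14771273,  140.15114546]), np.float64(17.739181767235603)) [ 589.3 -223.9   72. ] [ 545.1 -190.9   72. ]
hole eye (array([ 547.00291681, -210.99724531,   -4.40092147]), np.float64(24.5096242022484)) [ 544.8 -188.6   72. ] [ 588.3 -225.8   72. ]
  dark (array([ 547.22391272, -210.35505065,   -1.03518778]), np.float64(23.715633847086156)) [ 545.1 -188.8   72. ] [ 586.8 -224.7   72. ]
top ((218.25762939453125, 138.53323364257812), (202.6138153076172, 207.20191955566406), 147.44468688964844) [ 567.3 -205.7   72. ]
scene ((187.9180450439453, 95.93358612060547), (180.63851928710938, 215.4636688232422), 75.6773910522461) [ 566.4 -207.9   72. ]
ring centre (array([ 566.91651683, -206.78539406,   72.12651745]), np.float64(2.376450897637527))
top ((191.70413208007812, 138.21005249023438), (57.248538970947266, 198.94052124023438), 5.920620441436768) [[526.7, 180.0], [598.7, 172.9], [596.4, 152.1], [524.4, 159.3]] [561.6 166.1  42. ]
scene ((202.00003051757812, 124.49998474121094), (175.3077392578125, 47.85185241699219), 63.43495178222656) [[526.2, 157.2], [523.4, 175.8], [596.4, 171.5], [598.9, 153.5]] [561.2 164.5  42. ]
bar+ end (array([584.14669966, 141.87385602, 128.24219698]), np.float64(20.621715267486024)) [596.9 162.9  42. ] [527.3 165.4  42. ]
bar- end (array([535.32952309, 192.27335978, -63.88955474]), np.float64(17.419454528667362)) [526.3 169.8  42. ] [598.  159.9  42. ]
```

Pin holes at about (566.6, -207.0), z 72 (57 mm apart as expected), line at about -39°. Spanner at about (561.6, 165), bar at about -5.3°. I'll grasp with tool yaw at 174.7°, which keeps the last joint well clear of its limits.

Call:
{"fn": "servo_tool", "kwargs": {"fingers": [0.4,0.4,0.4,0.4], "slide": [[0.517,0.88,0],[0.517,0.88,0],[0.517,0.88,0],[0.517,0.88,0]], "angular": [[0,0,0.086],[0,0,0.086],[0,0,0.086],[0,0,0.086]]}}

```text
time_s: 0.6
position: [252.2, -361.9, 226.8]
orientation: [0.905, 0.426, 0.0, -0.0]
ft_force: [0.9, 0.2, 0.6]
gripper_width: 57.4
grasp_force: 0.0
```

Call:
{"fn": "servo_tool", "kwargs": {"fingers": [0.4,0.4,0.4,0.4], "slide": [[0.517,0.88,0],[0.517,0.88,0],[0.517,0.88,0],[0.517,0.88,0]], "angular": [[0,0,0.086],[0,0,0.086],[0,0,0.086],[0,0,0.086]]}}

```text
time_s: 1.1
position: [329.6, -231.2, 226.7]
orientation: [0.759, 0.651, -0.0, 0.0]
ft_force: [0.4, -1.3, 0.1]
gripper_width: 55.0
grasp_force: 0.0
```

Call:
{"fn": "servo_tool", "kwargs": {"fingers": [0.4,0.4,0.4,0.4], "slide": [[0.517,0.88,0],[0.517,0.88,0],[0.517,0.88,0],[0.517,0.88,0]], "angular": [[0,0,0.086],[0,0,0.086],[0,0,0.086],[0,0,0.086]]}}

```text
time_s: 1.6
position: [407.3, -99.9, 226.5]
orientation: [0.559, 0.829, -0.0, 0.0]
ft_force: [0.2, -1.2, -0.5]
gripper_width: 55.2
grasp_force: 0.0
```

Call:
{"fn": "servo_tool", "kwargs": {"fingers": [0.4,0.4,0.4,0.4], "slide": [[0.517,0.88,0],[0.517,0.88,0],[0.517,0.88,0],[0.517,0.88,0]], "angular": [[0,0,0.086],[0,0,0.086],[0,0,0.086],[0,0,0.086]]}}

```text
time_s: 2.1
position: [484.9, 31.6, 226.2]
orientation: [0.318, 0.948, -0.0, -0.0]
ft_force: [0.5, -1.0, 0.5]
gripper_width: 55.2
grasp_force: 0.0
```

Call:
{"fn": "servo_tool", "kwargs": {"fingers": [0.4,0.4,0.4,0.4,0.4], "slide": [[0.517,0.88,0],[0.517,0.88,0],[0.517,0.88,0],[0.517,0.88,0],[0.517,0.88,0]], "angular": [[0,0,0.086],[0,0,0.086],[0,0,0.086],[0,0,0.086],[0,0,0.086]]}}

```text
time_s: 2.72
position: [561.6, 162.0, 226.5]
orientation: [0.055, 0.999, -0.0, -0.0]
ft_force: [0.4, -0.2, 0.5]
gripper_width: 55.2
grasp_force: 0.0
```

```bash
python3 - <<'E'
from h import *
s=bot.state(); print(s["position"],s["qpos"],s["orientation"])
from scipy.spatial.transform import Rotation as R
print(R.from_quat(s["orientation"]).as_matrix().round(3))
E
```

```text
[561.5798242  161.99618525 226.51314892] [ 1.50167461e-01  4.52810847e-01  1.35265802e+00 -7.79913450e-04
  1.33721730e+00 -1.31107627e+00] [ 5.46585659e-02  9.98504881e-01 -4.82651149e-04 -4.58118734e-04]
[[-0.994  0.109 -0.001]
 [ 0.109  0.994 -0.001]
 [ 0.001 -0.001 -1.   ]]
```

Call:
{"fn": "servo_tool", "kwargs": {"fingers": [0.4,0.4,0.4,0.4], "slide": [[0,0,-0.4],[0,0,-0.7],[0,0,-0.7],[0,0,-0.7]], "angular": [[0,0,0.002],[0,0,0.002],[0,0,0.002],[0,0,0.002]]}}

```text
time_s: 3.22
position: [562.9, 163.7, 123.9]
orientation: [0.046, 0.999, 0.0, 0.001]
ft_force: [0.4, -0.4, 0.8]
gripper_width: 55.5
grasp_force: 0.0
```

```bash
python3 - <<'E'
from h import *
s=bot.state(); print(s["position"],s["orientation"],s["ft_force"])
a=snap("top","top1");b=snap("scene","sc1")
def c(im,x,y,w=66,h=50): return cv2.resize(im[y-h//2:y-h//2+h,x-w//2:x-w//2+w],(396,300),interpolation=cv2.INTER_CUBIC)
cv2.imwrite("pics/z1.png",np.hstack([c(a,200,210),c(b,301,180)]))
E
```

```text
[562.91184792 163.67270621 123.89319617] [4.61353912e-02 9.98934136e-01 2.34676313e-04 1.43642305e-03] [ 0.36029246 -0.36808727  0.78835074]
```

View pics/z1.png

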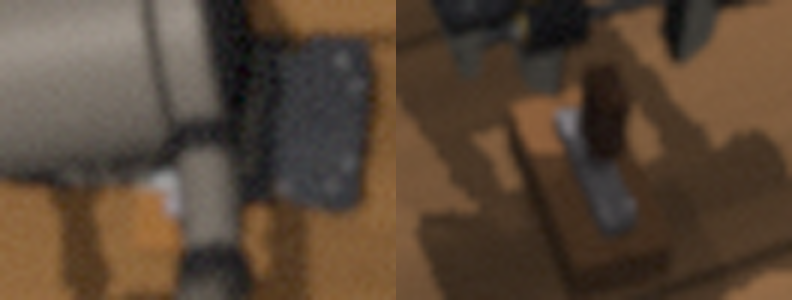

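The scene view shows the grip below and between the open fingers at crop (605,110), while the arm blocks the top view. I'll check the bar's height from both views before descending.

```bash
python3 - <<'E'
from h import *
def P(o,x,y): return ((x+.5)/8-.5+o[0],(y+.5)/8-.5+o[1])
T=(175,192);S=(276,167)
for t,s in (((201,41),(235,206)),((181,235),(163,52)),((191.7,138.2),(202,124.5)),((168,125),(215,15))):
    r=tri("top",P(T,*t),"scene",P(S,*s)); print(r[0].round(1),round(r[1],1))
print(proj("scene",[561.6,165,105]),proj("top",[561.6,165,105]))
E
```

```text
[596.8 162.1  39.3] 2.4
[525.8 168.4  39. ] 3.8
[561.3 165.5  40.9] 1.4
[560.6 164.8 106.1] 2.2
[303.0160436  168.89112963] [195.93264484 206.99189548]
```

The bar top measures about 40 (42 expected) and the grip top 106 (105 expected), so both agree. Descending to grasp.

Call:
{"fn": "servo_tool", "kwargs": {"fingers": [0.4,0.4,0.4,0.4,0.4,1,1,1,1,1], "slide": [[-0.007,0.007,-0.2],[-0.007,0.007,-0.35],[-0.007,0.007,-0.413],[-0.007,0.007,-0.413],[-0.007,0.007,-0.413],[-0.007,0.007,-0.413],[-0.007,0.007,-0.413],[-0.007,0.007,-0.413],[-0.007,0.007,-0.413],[-0.007,0.007,-0.413]], "angular": [[0,0,0],[0,0,0],[0,0,0],[0,0,0],[0,0,0],[0,0,0],[0,0,0],[0,0,0],[0,0,0],[0,0,0]]}}

```text
time_s: 4.58
position: [560.7, 165.7, 59.8]
orientation: [0.045, 0.999, 0.0, -0.0]
ft_force: [-0.4, 0.9, 0.1]
gripper_width: 15.3
grasp_force: 30.0
```

```bash
python3 - <<'E'
from h import *
s=bot.state(); print(s["position"],s["orientation"],s["ft_force"],s["wrist_torque"],s["gripper_width"],s["grasp_force"])
E
```

```text
[560.72425606 165.72590813  59.79726862] [ 4.47258302e-02  9.98999297e-01  7.17369303e-05 -1.10349368e-06] [-0.430663    0.88004887  0.1414994 ] [ 0.12440407 -0.06349797 -0.02649265] 15.258492214184967 30.000053644180298
```

Call:
{"fn": "servo_tool", "kwargs": {"fingers": [1,1,1,1,1], "slide": [[0,0,0.1],[0,0,0.35],[0,0,0.7],[0,0,0.7],[0,0,0.7]], "angular": [[0,0,0],[0,0,0],[0,0,0],[0,0,0],[0,0,0]]}}

```text
time_s: 5.2
position: [560.1, 165.6, 164.6]
orientation: [0.045, 0.999, -0.0, -0.0]
ft_force: [-0.5, -0.9, -4.3]
gripper_width: 15.8
grasp_force: 30.0
```

Call:
{"fn": "servo_tool", "kwargs": {"fingers": [1,1,1,1], "slide": [[0.003,-0.2,0],[0.006,-0.5,0],[0.0127,-0.827,0],[0.0127,-0.827,0]], "angular": [[0,0,-0.01],[0,0,-0.02],[0,0,-0.0315],[0,0,-0.0315]]}}

```text
time_s: 5.7
position: [561.7, 38.6, 163.0]
orientation: [0.146, 0.989, -0.001, -0.002]
ft_force: [0.0, 1.0, -2.5]
gripper_width: 15.7
grasp_force: 30.0
```

Call:
{"fn": "servo_tool", "kwargs": {"fingers": [1,1,1,1], "slide": [[0.006,-0.4,0],[0.0127,-0.827,0],[0.0127,-0.827,0],[0.0127,-0.827,0]], "angular": [[0,0,-0.02],[0,0,-0.0315],[0,0,-0.0315],[0,0,-0.0315]]}}

```text
time_s: 6.2
position: [563.9, -81.6, 163.6]
orientation: [0.24, 0.971, 0.0, -0.001]
ft_force: [-0.4, 0.1, -2.5]
gripper_width: 15.9
grasp_force: 30.0
```

Call:
{"fn": "servo_tool", "kwargs": {"fingers": [1,1,1,1,1,1], "slide": [[0.006,-0.35,0],[0.01,-0.65,0],[0.0127,-0.827,0],[0.0127,-0.827,0],[0.0127,-0.827,0],[0.0127,-0.827,0]], "angular": [[0,0,-0.015],[0,0,-0.025],[0,0,-0.0315],[0,0,-0.0315],[0,0,-0.0315],[0,0,-0.0315]]}}

```text
time_s: 6.95
position: [566.6, -204.6, 164.7]
orientation: [0.334, 0.943, 0.0, -0.0]
ft_force: [-0.3, -0.9, -2.2]
gripper_width: 16.0
grasp_force: 30.0
```

```bash
python3 - <<'E'
from h import *
s=bot.state(); print(s["position"],s["orientation"],s["ft_force"],s["wrist_torque"],s["gripper_width"],s["qpos"])
b=snap("scene","sc2")
g=np.hstack([cv2.resize(b[180:260,130:230],(750,600),interpolation=cv2.INTER_CUBIC)])
cv2.imwrite("pics/z2.png",g)
E
```

```text
[ 566.60858933 -204.58691277  164.70253794] [ 3.33811306e-01  9.42639850e-01  2.35726633e-04 -2.62721940e-04] [-0.30660019 -0.88193306 -2.17451774] [ 0.01982327 -0.16442218  0.01204117] 15.980812228482764 [-4.73882211e-01  5.34804292e-01  1.39125446e+00  4.23667268e-04
  1.21611747e+00 -1.36413790e+00]
```

View pics/z2.png

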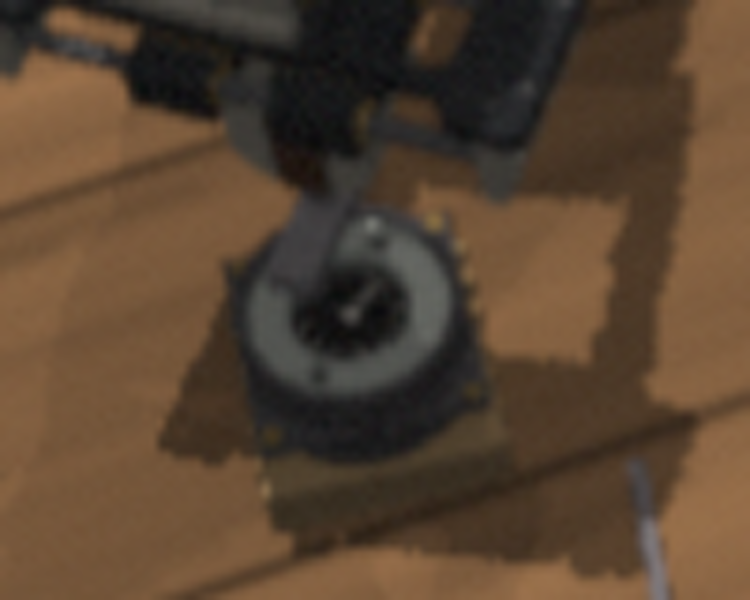

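The scene view shows the spanner held upright above the gauge. The bar is at (315,245) and the holes at (378,240) and (318,375) in the crop. Descending to just above the ring.

Call:
{"fn": "servo_tool", "kwargs": {"fingers": [1,1,1,1,1,1], "slide": [[0,0,-0.12],[0,0,-0.24],[0,0,-0.292],[0,0,-0.292],[0,0,-0.292],[0,0,-0.292]], "angular": [[0,0,0],[0,0,0],[0,0,0],[0,0,0],[0,0,0],[0,0,0]]}}

```text
time_s: 7.75
position: [566.8, -206.6, 121.8]
orientation: [0.335, 0.942, -0.0, 0.001]
ft_force: [-0.5, -0.6, -2.8]
gripper_width: 15.8
grasp_force: 30.0
```

```bash
python3 - <<'E'
from h import *
b=snap("scene","sc3");a=snap("top","top3")
g=np.hstack([cv2.resize(i,(400,400),interpolation=cv2.INTER_CUBIC) for i in (b[190:250,150:210],a[176:236,296:356])])
cv2.imwrite("pics/z3.png",g)
s=bot.state(); print(s["position"],s["orientation"],s["ft_force"])
E
```

```text
[ 566.64240434 -206.5501689   121.49059287] [ 3.35018659e-01  9.42211385e-01 -8.28923556e-06  4.50611187e-04] [-1.07263542  0.12088655 -3.39773435]
```

View pics/z3.png

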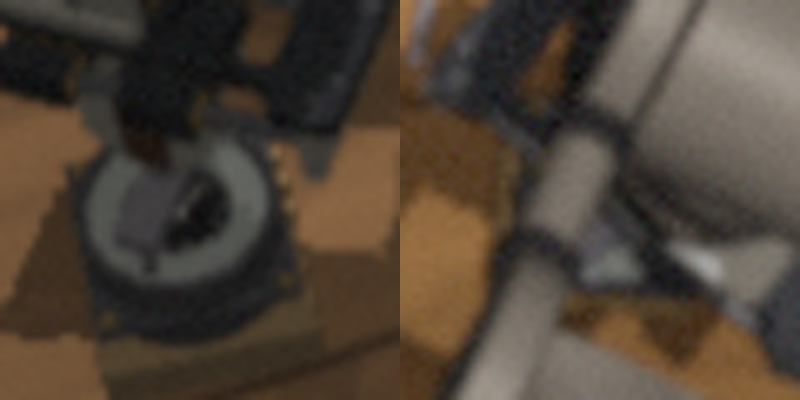

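The near hole at crop (150,265) lies directly under the bar's end. I'll lower gently to find contact.

Call:
{"fn": "servo_tool", "kwargs": {"fingers": [1,1,1,1,1,1], "slide": [[0,0,-0.01],[0,0,-0.018],[0,0,-0.024],[0,0,-0.029],[0,0,-0.033],[0,0,-0.036]], "angular": [[0,0,0],[0,0,0],[0,0,0],[0,0,0],[0,0,0],[0,0,0]]}}

```text
time_s: 8.6
position: [566.4, -206.4, 115.5]
orientation: [0.335, 0.942, 0.0, -0.0]
ft_force: [0.1, 0.4, -3.7]
gripper_width: 16.2
grasp_force: 30.0
```

Call:
{"fn": "servo_tool", "kwargs": {"fingers": [1,1,1], "slide": [[0,0,-0.0035],[0,0,-0.007],[0,0,-0.007]], "angular": [[0,0,0],[0,0,0],[0,0,0]]}}

```text
time_s: 8.98
position: [566.4, -206.4, 114.5]
orientation: [0.335, 0.942, 0.0, -0.0]
ft_force: [0.5, 0.3, -1.9]
gripper_width: 15.7
grasp_force: 30.0
```

No resistance, so the pins look to be entering. Continuing slowly.

Call:
{"fn": "servo_tool", "kwargs": {"fingers": [1,1,1,1], "slide": [[0,0,-0.004],[0,0,-0.008],[0,0,-0.012],[0,0,-0.012]], "angular": [[0,0,0],[0,0,0],[0,0,0],[0,0,0]]}}

```text
time_s: 9.48
position: [566.4, -206.4, 112.7]
orientation: [0.335, 0.942, 0.0, -0.0]
ft_force: [-0.4, 0.7, -2.7]
gripper_width: 16.4
grasp_force: 30.0
```

Call:
{"fn": "servo_tool", "kwargs": {"fingers": [1,1,1,1,1], "slide": [[0,0,-0.004],[0,0,-0.008],[0,0,-0.012],[0,0,-0.016],[0,0,-0.016]], "angular": [[0,0,0],[0,0,0],[0,0,0],[0,0,0],[0,0,0]]}}

```text
time_s: 10.1
position: [566.4, -206.4, 110.3]
orientation: [0.335, 0.942, 0.0, -0.0]
ft_force: [0.7, -0.4, -3.1]
gripper_width: 15.9
grasp_force: 30.0
```

```bash
python3 - <<'E'
from h import *
s=bot.state(); print(s["position"],s["orientation"],s["ft_force"],s["wrist_torque"])
E
```

```text
[ 566.38119036 -206.42079682  110.25162666] [ 3.34998913e-01  9.42218510e-01  4.93756886e-05 -7.00938546e-05] [ 0.71925832 -0.44343214 -3.12120943] [ 0.02219805 -0.14614773  0.00133128]
```

The pins are about 6.5 mm deep with no side load. Turning clockwise.

Call:
{"fn": "servo_tool", "kwargs": {"fingers": [1,1,1,1,1,1,1,1,1,1], "slide": [[0,0,0],[0,0,0],[0,0,0],[0,0,0],[0,0,0],[0,0,0],[0,0,0],[0,0,0],[0,0,0],[0,0,0]], "angular": [[0,0,-0.004],[0,0,-0.008],[0,0,-0.012],[0,0,-0.018],[0,0,-0.024],[0,0,-0.03],[0,0,-0.036],[0,0,-0.042],[0,0,-0.048],[0,0,-0.05]]}}

```text
time_s: 11.35
position: [566.6, -206.3, 110.4]
orientation: [0.479, 0.878, 0.0, 0.0]
ft_force: [0.7, 1.0, -3.0]
gripper_width: 15.7
grasp_force: 30.0
```

```bash
cat > st.py <<'E'
from h import *
s=bot.state(); a=s["orientation"]; print(s["time_s"],s["position"].round(2),"yaw",(2*np.degrees(np.arctan2(a[1],a[0]))).round(2),s["ft_force"].round(2),s["wrist_torque"].round(3),s["gripper_width"].round(1))
E
python3 st.py
```

```text
Traceback (most recent call last):
  File "st.py", line 2, in <module>
    s=bot.state(); a=s["orientation"]; print(s["time_s"],s["position"].round(2),"yaw",(2*np.degrees(np.arctan2(a[1],a[0]))).round(2),s["ft_force"].round(2),s["wrist_torque"].round(3),s["gripper_width"].round(1))
                                                                                                                                                                                       ^^^^^^^^^^^^^^^^^^^^^^^^
AttributeError: 'float' object has no attribute 'round'
```

```bash
sed -i 's/,s\["gripper_width"\].round(1)//' st.py; python3 st.py
```

```text
11.35 [ 566.61 -206.26  110.37] yaw 122.81 [ 0.67  0.99 -2.95] [ 0.19  -0.398  0.118]
```

The wrist torque of 0.118 N m matches the ring's drag, so the ring is turning.

Call:
{"fn": "servo_tool", "kwargs": {"fingers": [1,1,1,1,1,1,1,1,1,1], "slide": [[0,0,0],[0,0,0],[0,0,0],[0,0,0],[0,0,0],[0,0,0],[0,0,0],[0,0,0],[0,0,0],[0,0,0]], "angular": [[0,0,-0.005],[0,0,-0.01],[0,0,-0.015],[0,0,-0.02],[0,0,-0.025],[0,0,-0.03],[0,0,-0.035],[0,0,-0.04],[0,0,-0.045],[0,0,-0.05]]}}

```text
time_s: 12.6
position: [566.6, -206.4, 110.4]
orientation: [0.611, 0.792, 0.0, 0.0]
ft_force: [3.5, 2.5, -3.1]
gripper_width: 15.9
grasp_force: 30.0
```

```bash
python3 st.py
```

```text
12.6 [ 566.59 -206.41  110.36] yaw 104.73 [ 3.45  2.46 -3.08] [ 0.568 -0.869  0.147]
```

Call:
{"fn": "servo_tool", "kwargs": {"fingers": [1,1,1,1,1,1,1], "slide": [[0,0,0],[0,0,0],[0,0,0],[0,0,0],[0,0,0],[0,0,0],[0,0,0]], "angular": [[0,0,-0.003],[0,0,-0.006],[0,0,-0.009],[0,0,-0.012],[0,0,-0.015],[0,0,-0.018],[0,0,-0.018]]}}

```text
time_s: 13.48
position: [566.5, -206.5, 110.4]
orientation: [0.654, 0.757, 0.0, 0.0]
ft_force: [4.6, 2.6, -3.2]
gripper_width: 16.0
grasp_force: 30.0
```

```bash
python3 st.py
```

```text
13.475 [ 566.47 -206.45  110.38] yaw 98.36 [ 4.65  2.57 -3.23] [ 0.541 -0.999  0.12 ]
```

Only one pin is carrying load, so I'll shift slightly towards the force to share it, then continue.

Call:
{"fn": "servo_tool", "kwargs": {"fingers": [1,1,1,1,1,1,1,1], "slide": [[0.004,0,0],[0.004,0,0],[0.004,0,0],[0.004,0,0],[0.004,0,0],[0.004,0,0],[0.004,0,0],[0.004,0,0]], "angular": [[0,0,0],[0,0,-0.003],[0,0,-0.006],[0,0,-0.009],[0,0,-0.012],[0,0,-0.015],[0,0,-0.018],[0,0,-0.018]]}}

```text
time_s: 14.48
position: [566.8, -206.5, 110.3]
orientation: [0.695, 0.719, -0.0, -0.0]
ft_force: [1.0, 0.8, -2.7]
gripper_width: 15.8
grasp_force: 30.0
```

```bash
python3 st.py
```

```text
14.475 [ 566.84 -206.46  110.3 ] yaw 91.88 [ 0.99  0.8  -2.66] [ 0.341 -0.244  0.098]
```

Load is balanced now. Continuing in the same small steps.

Call:
{"fn": "servo_tool", "kwargs": {"fingers": [1,1,1,1,1,1], "slide": [[0,0,0],[0,0,0],[0,0,0],[0,0,0],[0,0,0],[0,0,0]], "angular": [[0,0,-0.003],[0,0,-0.006],[0,0,-0.009],[0,0,-0.012],[0,0,-0.015],[0,0,-0.015]]}}

```text
time_s: 15.22
position: [566.9, -206.5, 110.3]
orientation: [0.728, 0.685, -0.0, 0.0]
ft_force: [0.1, -0.0, -2.2]
gripper_width: 16.7
grasp_force: 31.6
```

```bash
python3 st.py
```

```text
15.225 [ 566.92 -206.54  110.33] yaw 86.49 [ 0.07 -0.   -2.16] [0.029 0.118 0.922]
```

A pure couple of 0.92 N m means the ring is on its hard stop. It turned about 0.87 rad, which fits a start at about 0.33. Backing off to release the torque.

Call:
{"fn": "servo_tool", "kwargs": {"fingers": [1,1,1,1], "slide": [[0,0,0],[0,0,0],[0,0,0],[0,0,0]], "angular": [[0,0,0.004],[0,0,0.008],[0,0,0.012],[0,0,0.012]]}}

```text
time_s: 15.72
position: [567.0, -206.6, 110.3]
orientation: [0.702, 0.712, 0.0, -0.0]
ft_force: [-0.4, -0.5, -2.2]
gripper_width: 16.5
grasp_force: 29.4
```

```bash
python3 st.py
```

```text
15.725 [ 566.99 -206.55  110.27] yaw 90.79 [-0.41 -0.49 -2.24] [-0.066  0.104  0.08 ]
```

Call:
{"fn": "servo_tool", "kwargs": {"fingers": [1,1,1,1,1,1,1,1], "slide": [[0,0,0],[0,0,0.01],[0,0,0.03],[0,0,0.07],[0,0,0.2],[0,0,0.36],[0,0,0.36],[0,0,0.36]], "angular": [[0,0,0.003],[0,0,0.003],[0,0,0.003],[0,0,0.003],[0,0,0.003],[0,0,0.003],[0,0,0.003],[0,0,0.003]]}}

```text
time_s: 16.73
position: [566.6, -206.2, 163.7]
orientation: [0.695, 0.719, -0.0, -0.0]
ft_force: [1.0, -0.2, -2.6]
gripper_width: 16.2
grasp_force: 29.7
```

```bash
python3 st.py; python3 - <<'E'
from h import *
b=snap("scene","sc4")
cv2.imwrite("pics/z4.png",cv2.resize(b[170:250,130:230],(750,600),interpolation=cv2.INTER_CUBIC))
E
```

```text
16.725 [ 566.65 -206.24  163.65] yaw 91.89 [ 0.96 -0.17 -2.57] [ 0.005 -0.092 -0.03 ]
```

View pics/z4.png

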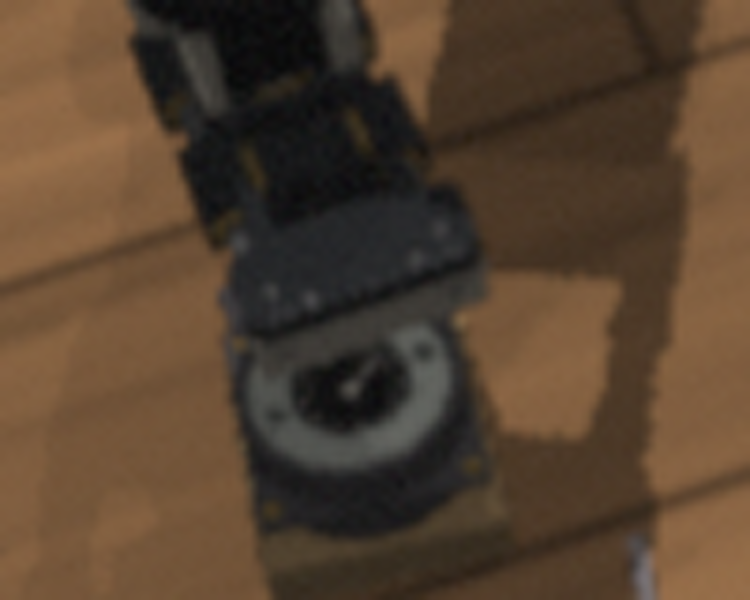

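The ring's holes are now at crop (277,415) and (424,352), turned clockwise, and the spanner is clear. Returning to the stand.

Call:
{"fn": "servo_tool", "kwargs": {"fingers": [1,1,1,1,1], "slide": [[-0.003,0.2,0],[-0.006,0.5,0],[-0.014,0.827,0],[-0.014,0.827,0],[-0.014,0.827,0]], "angular": [[0,0,0.02],[0,0,0.045],[0,0,0.0768],[0,0,0.0768],[0,0,0.0768]]}}

```text
time_s: 17.4
position: [564.8, -82.6, 163.7]
orientation: [0.504, 0.864, -0.0, -0.0]
ft_force: [0.6, 0.1, -2.0]
gripper_width: 15.9
grasp_force: 29.9
```

Call:
{"fn": "servo_tool", "kwargs": {"fingers": [1,1,1,1], "slide": [[-0.006,0.35,0],[-0.014,0.7,0],[-0.014,0.827,0],[-0.014,0.827,0]], "angular": [[0,0,0.0256],[0,0,0.0512],[0,0,0.0768],[0,0,0.0768]]}}

```text
time_s: 17.9
position: [562.9, 41.7, 164.0]
orientation: [0.283, 0.959, -0.0, -0.0]
ft_force: [0.9, -0.0, -3.1]
gripper_width: 15.6
grasp_force: 29.9
```

Call:
{"fn": "servo_tool", "kwargs": {"fingers": [1,1,1,1,1,1], "slide": [[-0.006,0.3,0],[-0.014,0.6,0],[-0.014,0.827,0],[-0.014,0.827,0],[-0.014,0.827,0],[-0.014,0.827,0]], "angular": [[0,0,0.0256],[0,0,0.0512],[0,0,0.0768],[0,0,0.0768],[0,0,0.0768],[0,0,0.0768]]}}

```text
time_s: 18.65
position: [561.1, 164.0, 164.2]
orientation: [0.047, 0.999, -0.0, -0.0]
ft_force: [0.3, 0.5, -3.2]
gripper_width: 15.7
grasp_force: 29.9
```

Call:
{"fn": "servo_tool", "kwargs": {"fingers": [1,1,1,1,1,1,1], "slide": [[0,0,-0.2],[0,0,-0.4],[0,0,-0.52],[0,0,-0.56],[0,0,-0.56],[0,0,-0.56],[0,0,-0.56]], "angular": [[0,0,0],[0,0,0],[0,0,0],[0,0,0],[0,0,0],[0,0,0],[0,0,0]]}}

```text
time_s: 19.52
position: [561.2, 165.7, 81.2]
orientation: [0.045, 0.999, 0.0, 0.001]
ft_force: [0.4, 0.8, -3.6]
gripper_width: 15.7
grasp_force: 29.9
```

```bash
python3 st.py; python3 - <<'E'
from h import *
b=snap("scene","sc5")
cv2.imwrite("pics/z5.png",cv2.resize(b[150:220,260:350],(720,560),interpolation=cv2.INTER_CUBIC))
E
```

```text
19.525 [561.2  165.74  81.21] yaw 174.83 [ 0.44  0.75 -3.57] [ 0.115 -0.153  0.027]
```

View pics/z5.png

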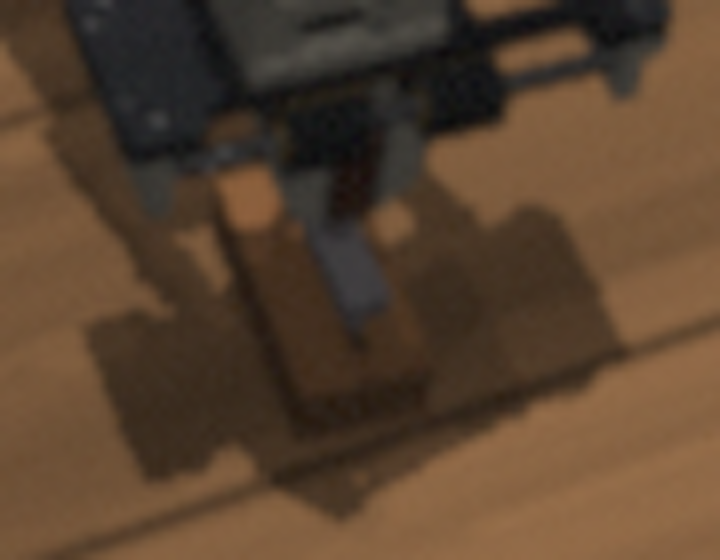

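The pin is over the slot at crop (360,335). Lowering in.

Call:
{"fn": "servo_tool", "kwargs": {"fingers": [1,1,1,1,1,1], "slide": [[0,0,-0.02],[0,0,-0.035],[0,0,-0.045],[0,0,-0.055],[0,0,-0.06],[0,0,-0.06]], "angular": [[0,0,0],[0,0,0],[0,0,0],[0,0,0],[0,0,0],[0,0,0]]}}

```text
time_s: 20.32
position: [560.7, 165.7, 71.3]
orientation: [0.045, 0.999, 0.0, -0.0]
ft_force: [-0.8, 0.4, -2.9]
gripper_width: 15.7
grasp_force: 29.9
```

```bash
python3 st.py
```

```text
20.325 [560.68 165.74  71.28] yaw 174.84 [-0.75  0.38 -2.88] [ 0.113 -0.16  -0.036]
```

Already about 3.5 mm into the slot with no contact. Lowering the rest of the way.

Call:
{"fn": "servo_tool", "kwargs": {"fingers": [1,1,1,1,1,1], "slide": [[0,0,-0.02],[0,0,-0.04],[0,0,-0.06],[0,0,-0.07],[0,0,-0.075],[0,0,-0.075]], "angular": [[0,0,0],[0,0,0],[0,0,0],[0,0,0],[0,0,0],[0,0,0]]}}

```text
time_s: 21.08
position: [560.7, 165.7, 60.1]
orientation: [0.045, 0.999, 0.0, 0.0]
ft_force: [0.4, 0.4, -2.5]
gripper_width: 16.0
grasp_force: 29.9
```

```bash
python3 st.py
```

```text
21.075 [560.75 165.74  60.09] yaw 174.84 [ 0.43  0.39 -2.47] [ 0.06  -0.186 -0.015]
```

Call:
{"fn": "servo_tool", "kwargs": {"fingers": [0.4,0.4,0.4,0.4,0.4], "slide": [[0,0,0],[0,0,0],[0,0,0],[0,0,0],[0,0,0]], "angular": [[0,0,0],[0,0,0],[0,0,0],[0,0,0],[0,0,0]]}}

```text
time_s: 21.7
position: [560.8, 165.7, 60.2]
orientation: [0.045, 0.999, 0.0, 0.0]
ft_force: [0.4, 0.7, 0.3]
gripper_width: 54.5
grasp_force: 0.0
```

Call:
{"fn": "servo_tool", "kwargs": {"fingers": [0.4,0.4,0.4,0.4,0.4,0.4], "slide": [[0,0,0.15],[0,0,0.4],[0,0,0.7],[0,0,0.95],[0,0,0.95],[0,0,0.95]], "angular": [[0,0,0],[0,0,0],[0,0,0],[0,0,0],[0,0,0],[0,0,0]]}}

```text
time_s: 22.45
position: [560.2, 165.6, 201.8]
orientation: [0.045, 0.999, -0.0, -0.001]
ft_force: [0.8, -0.1, 0.2]
gripper_width: 55.0
grasp_force: 0.0
```

Call:
{"fn": "servo_tool", "kwargs": {"fingers": [0.4,0.4,0.4,0.4,0.4,0.4], "slide": [[-0.4,0,0],[-0.8,0,0],[-1,0,0],[-1,0,0],[-1,0,0],[-1,0,0]], "angular": [[0,0,0],[0,0,0],[0,0,0],[0,0,0],[0,0,0],[0,0,0]]}}

```text
time_s: 23.2
position: [411.6, 165.6, 202.1]
orientation: [0.045, 0.999, -0.0, -0.0]
ft_force: [-0.6, 0.7, -0.2]
gripper_width: 54.9
grasp_force: 0.0
```

```bash
python3 st.py; python3 - <<'E'
from h import *
a=snap("top","top6");b=snap("scene","sc6")
def c(im,x,y,w=50,h=37): return cv2.resize(im[y-h//2:y-h//2+h,x-w//2:x-w//2+w],(400,296),interpolation=cv2.INTER_CUBIC)
cv2.imwrite("pics/z6.png",np.vstack([np.hstack([c(a,200,210),c(a,326,206)]),np.hstack([c(b,301,185),c(b,178,227)])]))
E
```

```text
23.2 [411.59 165.62 202.1 ] yaw 174.81 [-0.63  0.74 -0.17] [ 0.054 -0.165 -0.027]
```

View pics/z6.png

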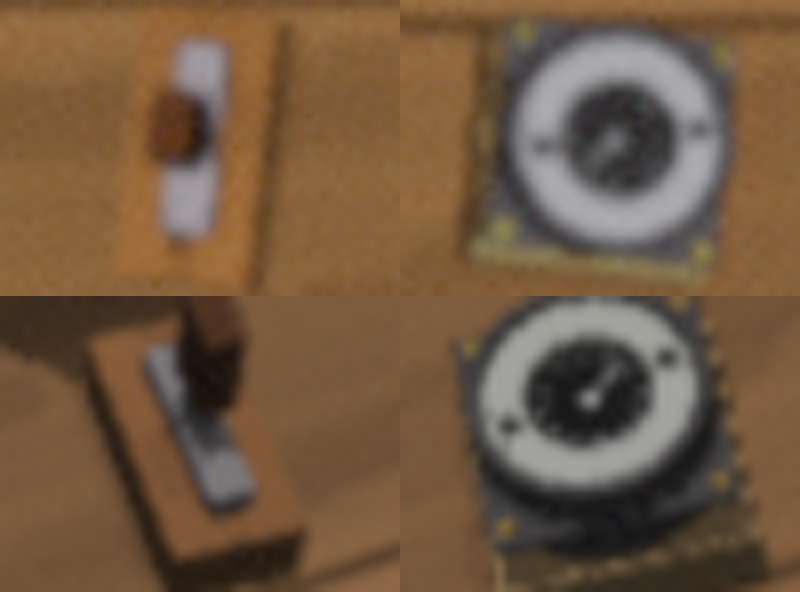

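The spanner sits upright with its bar flat on the stand: bar ends at (200,40) and (190,238) in the top crop, as at the start. The ring's holes are at (544,147) and (698,129), so the ring has turned about 0.8 rad to the stop. Handing in.

```bash
python3 -c "
from plant import bot
print(bot.finish_job())"
```

```text
the job is handed in; nothing more can be done
None
```

I turned the ring clockwise to its hard stop, put the spanner back upright in its stand, and handed the job in at about 23 s. The hand-in gave no verdict. Peak twist at the stop was about 0.9 N m, which I work out as about 32 N on the pins against the 35 N limit, above the one to two kilograms you asked for.

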